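Click the vee anvil onto the spindle and lay the test pin in it

TASK

Set up the specimen stand for a hardness test: slide the vee anvil down over the spindle nose, past the sprung ball, until it clicks fully home on the brass seat and stays there when you let go; press gently, feel for the click and do not lean on it once it is home. Then lay the thick round pin in the anvil's vee, lengthwise and centred, and let go of it. Leave the other things where they are.

Things in the scene. Friction and masses are not known exactly. Their poses are not given: they have to be found in the camera images.
- stand: Black specimen stand fixed to the bench: round foot 110 mm across, 22 mm high; dark hub 84 mm across up to 58 mm; four 12 mm spokes at 42 mm height reaching 88 mm from the axis. Origin: on its axis at bench level, z up. From its middle rises a vertical spindle: dark shoulder 42 mm across, on it a brass seat ring 34 mm across, above that the bright round nose (see point nose_low)
- nose_low (a point): Point fixed on the stand's axis, 137 mm above the bench: where the nose's top is when the spindle is fully down. The spindle is wound up by an unknown 0 to 40 mm (not measured, firm under the hand), so the real nose top is at 137 to 177 mm and the top of the unpressed seat at 95 to 135 mm. Nose 20 mm across, 42 mm long above the seat, its top 5 mm tapered to 13 mm
- ball (a joint): Sprung ball 12 mm across in one side of the nose, its centre 20 mm above the unpressed seat, standing 4.5 mm out at 0 m; the value grows as it is pushed in (3 to 4.5 mm by the sleeve's land, under 2 mm in the groove). Its spring gives 7 N out, 13 N at 4 mm; the sleeve needs a downward push of 8 to 20 N to pass it. Once home a solid stop is met and the force climbs steeply
- seat (a joint): Sprung brass seat ring under the sleeve: 0 m when up, grows as it is pressed down, solid stop at about 0.004 m. Its spring pushes up with 3.5 N (up) to 6.5 N (down). It stays pressed, 0.0025 to 0.004 m, only when the anvil has clicked home. A push of 20 N is enough to get there; over 30 N once home is too hard
- anvil: Vee anvil, dark steel, 0.2 to 0.4 kg, loose, upright on the bench: round sleeve 40 mm across, 48 mm high, on it a block 40 mm (x) by 44 mm (y) from 48 to 69.8 mm height with a shallow 120-degree vee (20 mm wide, 5.8 deep) along x in its top. Origin: on the axis at the sleeve's lower rim; z up, x along the vee. Grip the block across y. Bore: see point anvil_bore. Any yaw on the nose will do
- anvil_bore (a point): Centre of the anvil's bore at its lower rim (the anvil's origin). Bore 21.6 mm across (0.8 mm clearance all round on the nose), 48 mm deep; lead-in cone opening to 29 mm in the lowest 6 mm; smooth land 6 to 18.6 mm up; ball groove 18.6 to 29.5 mm up. When home this point is 3 to 4 mm below the top of the unpressed seat: 91 to 132 mm above the bench
- anvil_vee (a point): Bottom line of the anvil's vee at mid length, 64 mm above the anvil's origin, axes as the anvil's. The pin's centre line lies 13.9 mm above it when the pin rests in the vee
- pin: The thick round pin: bright steel bar 24 mm across and 100 mm long, 0.35 kg, loose, lying level with its centre 30 mm above the bench on the plywood cradle's two supports (each support is 14 mm thick, their inner faces 31 mm from the pin's middle). Origin at its centre, x along its length
- cradle: Plywood cradle fixed to the bench, 110 mm (x) by 120 mm (y), base 8 mm thick, supports up to 22 mm high; it holds two pins lying along its x, the thick one 30 mm to its +y side, the thin one 30 mm to its -y side. Origin: middle of its underside
- thin_pin: Thin steel pin, 14 mm across and 110 mm long, on the cradle; stays there. Origin at its centre, x along its length
- flat_anvil: Flat anvil, not needed: round sleeve 40 mm across and 48 mm high, with a plain round disc 60 mm across and 14 mm thick on it. Origin: middle of its underside
- nut_a: Loose hexagon nut, 46 mm across flats, 24 mm high, bystander. Origin: middle of its underside
- nut_b: Another such hexagon nut, bystander. Origin: middle of its underside
- test_block: Round bright steel reference disc 64 mm across, 12 mm thick, bystander. Origin: middle of its underside
- oil: White oil bottle 48 mm across, 120 mm high, bystander. Origin: middle of its underside
There are look-alikes about, which are no part of the job. Leave any orange or purple look-alike of the stand alone.

How it is judged:
On the way, in this order (a step that is already met when the one before it is completed fails the run):
1. the vee anvil is clicked home on the spindle (brass seat held down) and let go (value of joint seat above 0.002 m and horizontal distance between anvil and stand below 0.004 m and angle between anvil's own z axis and vertical below 0.08 rad and contact force between the fingers and anvil below 0.1 N), for 0.3 s.
2. the thick pin lies in the vee (value of joint seat above 0.002 m and horizontal distance between anvil and stand below 0.004 m and angle between anvil's own z axis and vertical below 0.08 rad and z of pin in the frame of anvil_vee between 0.0105 and 0.0175 m and y of pin in the frame of anvil_vee between -0.004 and 0.004 m and x of pin in the frame of anvil_vee between -0.015 and 0.015 m and angle between the x axis of pin and the x axis of anvil_vee, either way round below 0.12 rad), for 0.2 s.
At the end, for the whole second after the job is handed in: The vee anvil is upright on the spindle within 4 mm of its axis, clicked home so that the seat stays pressed over 2 mm; the thick pin rests in the vee (13.9 +-3.5 mm above its bottom), along it within 0.12 rad, centred within 15 mm lengthwise and 4 mm across; both let go and at rest (all of step 2 and linear speed of each of anvil, pin below 0.01 m/s and contact force between the fingers and anvil below 0.1 N and contact force between the fingers and pin below 0.1 N); the robot touches nothing.
It fails at once if the vee anvil is pressed or knocked on the stand with more than 50 N, side forces of ball and bore included (a push of some 30 N once home) (contact force between anvil and stand above 50 N).
It fails at once if a bystander (flat anvil, thin pin, nuts, reference disc, oil bottle) is moved by more than 30 mm (distance of any of flat_anvil, thin_pin, nut_a, nut_b, test_block, oil from where it was at the start of the episode above 0.03 m).
It also fails if it takes over 67 s, if anything falls off the work surface, if the arm or the gripper's body presses on something with over 40 N, if the wrist force passes 120 N, or if a joint passes its speed limit or range.

ROBOT

A 7-joint arm with a two-finger parallel gripper is mounted at the origin on the work surface. World frame = base frame: x ahead of the robot, y to its left, z up, the work surface at z = 0. Lengths are in m, angles in rad, forces in N, time in s.
With the tool pointing down it reaches from about 0.4 to 0.85 m from the base axis. Payload 4.5 kg.
Tool frame: the origin (TCP) lies midway between the tips of the shut fingers; the grasp point (between the pads) lies 19 mm behind it (r.grip_point_offset is the distance from the TCP to the grasp point, in m); z points along the fingers, y is the line along which they close (so a half turn about z gives the same grasp; the last joint's range is limited). The gripper opens to 88 mm and grips with 3 to 60 N. Pads are 18 mm wide; open, the fingers measure 123 mm over their backs; the gripper's body (75 mm by 187 mm) begins 45 mm behind the grasp point.
Start: joints at [1.344, 0.689, -0.195, 1.565, 0.157, 0.902, -0.215], TCP at [0.161, -0.604, 0.239] pointing down, gripper open.
Joint ranges: [-3.01, 3.01], [-0.46, 2.08], [-1.47, 1.51], [0.13, 2.56], [-1, 4.14], [0.04, 2.09], [-2.66, 2.66]. Speed limits (rad/s): [2.57, 2.57, 3.14, 3.14, 3.14, 3.14, 3.14].

INTERFACE

Orientations are given as a unit quaternion [x, y, z, w].
In Python, from plant import r, optics gives the robot as it stands.
- The arm moves only by the shell command python3 -m pendant 'ROWS' [OPENING] [FORCE]. ROWS is JSON, a list of rows, each a list of 6 numbers: the shift along the tool's x, y, z as a fraction of full scale, then the turn, a rotation vector about the tool's x, y, z as a fraction of full scale. A call has 1 to 5 rows; each row shifts and turns the commanded pose from where the row before left it, along the tool's axes as they then stand; what a row does not reach is not made up. Full scale, the value 1, is 0.025 m for a shift and pi rad for a turn. A row lasts 1/12 s, in which the tool goes at most 41.7 mm and 7.16 degrees, less where a joint would pass 70% of its speed; a pose out of reach is approached as far as the arm can. A call with a number of a shift or a turn outside -1 to 1 is refused whole. A call with a gripper value outside its range is refused whole. OPENING is the opening, from -1 (shut) to 1 (fully open), set as the call begins (- or left out, the last holds). The fingers move at their own pace and stop on an object; FORCE is the grip in N (left out, the last holds). Time passes only in rows, so rows that do not move let the fingers close. It gives the time, the measured TCP pose, the force, the opening and the grip force at its end, in the units of the state.
- r.get_state(): the state, without advancing time (a new reading comes with each control period).
- optics.snapshot(name): name is "scene" or "top" or "wrist"; returns (picture, depth): 480x640x3 uint8, blue, green, red; 480x640 float32, m along the optical axis (not along the pixel's ray), 0 where there is no reading.
- optics.calibration(name): a dict with "vfov" (degrees; the focal length in pixels is half the picture's height over the tangent of half this angle, whatever the lens; pixels are square), "cx", "cy" (the principal point, pixels), "cam_to_world" (4x4, takes a point from camera to world coordinates); the wrist camera has in their place "tool_from_camera" (4x4, takes a point from camera to tool coordinates, whose origin is the TCP and whose axes are the flange's). Camera axes: x right, y up, looking along -z (the intrinsics and any distortion apply to the point x, -y, -z); pixel columns grow to the right and rows downward; lengths in m; the calibration is good to about 2 mm. A picture is of the moment at which its call begins: read the wrist's pose just before it. calibration takes no time and is no camera call.
- r.finish_job(): hands the job in; it is judged then, once.
The state is a dict: "clock": time; "q": joint angles; "qd": joint speeds; "joint_torque": joint torques, N m; "tool_pos": TCP position; "eef_rot": TCP orientation; "contact_force": force on the tool from outside, world axes, zero at the start; "moment": the same for the moment, N m; "opening": opening from 0.0 (shut) to 1.0 (fully open); "finger_force": force on a finger pad.
Only numpy, scipy, OpenCV 4.12 (cv2) and the standard library are available. Lean on these libraries where they do the work, as an engineer would, in place of code of your own. Each camera call takes 0.05 s, during which the arm holds its last target. There are 200 camera calls.

## Working session

There is one attempt and no reset: what is moved stays moved. The work goes in short steps, Python scripts to look and compute and a shell command to move; the robot and the scene stay as the last step left them, time stands still between calls to the robot, and variables do not carry over. Pictures are saved under pics/ and viewed, at most 10 in all, crops included, and the job is handed in when it is done.

```bash
ls; mkdir -p pics; python3 - <<'E'
from plant import r, optics
import cv2, numpy as np
for n in ("scene","top"):
    p,d=optics.snapshot(n); cv2.imwrite(f"pics/{n}0.png",p); np.save(f"pics/{n}0.npy",d)
    c=optics.calibration(n); print(n,{k:(np.round(v,4).tolist() if not isinstance(v,str) else v) for k,v in c.items()})
print(optics.calibration("wrist"))
print(r.get_state())
E
```

```text
pics
scene {'vfov': 46.6561, 'cx': 319.4827, 'cy': 250.3884, 'cam_to_world': [[0.2345, -0.6886, 0.6862, 1.2695], [0.9721, 0.169, -0.1626, -0.1685], [-0.004, 0.7052, 0.709, 0.9464], [0.0, 0.0, 0.0, 1.0]]}
top {'vfov': 56.6422, 'cx': 323.8111, 'cy': 239.2208, 'cam_to_world': [[0.0114, 0.9991, -0.0403, 0.4104], [-0.9999, 0.011, -0.0099, 0.0028], [-0.0095, 0.0404, 0.9991, 1.2408], [0.0, 0.0, 0.0, 1.0]]}
{'vfov': 70.81583752454122, 'cx': 311.9701623956573, 'cy': 244.85378379608738, 'tool_from_camera': array([[ 3.74672465e-04,  9.61614231e-01,  2.74404683e-01,
         6.98151036e-02],
       [ 9.99999866e-01, -4.58008733e-04,  2.39628931e-04,
         5.06472399e-04],
       [ 3.56110332e-04,  2.74404556e-01, -9.61614274e-01,
        -1.46744262e-01],
       [ 0.00000000e+00,  0.00000000e+00,  0.00000000e+00,
         1.00000000e+00]])}
{'clock': 0.1, 'q': array([ 1.34379421,  0.68989062, -0.19449276,  1.56622553,  0.15729666,
        0.90250896, -0.2151031 ]), 'qd': array([ 3.26658143e-05, -1.90914758e-03,  1.69869161e-03, -2.66084823e-03,
        1.82006001e-04, -2.44664117e-03,  1.09204179e-03]), 'joint_torque': array([-3.14087702e-03, -5.28508759e+01, -1.27159160e+00, -1.53839439e+01,
       -5.25990757e-02,  1.94317945e-03,  2.88869489e-05]), 'tool_pos': array([ 0.16095801, -0.60333501,  0.23799933]), 'eef_rot': array([ 9.91506350e-01,  1.30055691e-01, -1.74185280e-04, -8.03353942e-04]), 'contact_force': array([ 0.48546903, -0.20446845, -1.11703746]), 'moment': array([-0.03108369, -0.01383769,  0.02479966]), 'finger_force': 0.0, 'opening': 1.0013445704915362}
```

View pics/scene0.png

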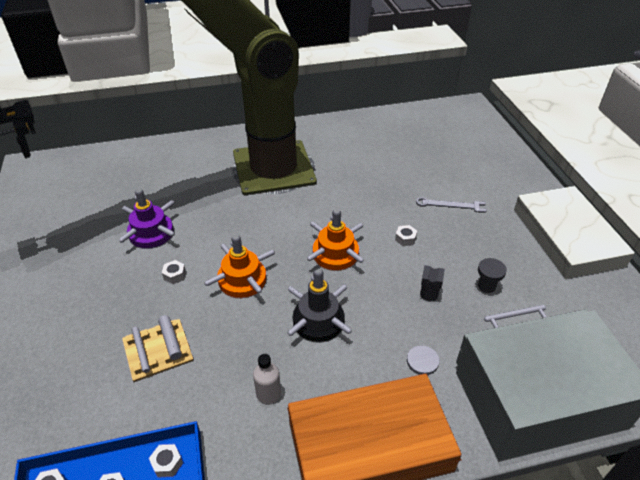

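View pics/top0.png

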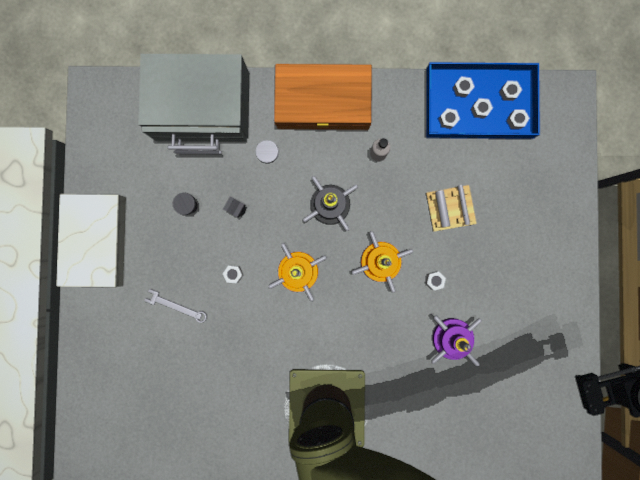

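Scene picture: the black stand is at (319,310), with orange look-alikes at (241,270) and (336,245) and a purple one at (150,222). The vee anvil is at (431,283) and the flat anvil at (491,273). The thick pin is the right-hand bar at (171,338) and the thin pin the left one at (141,349). In the top picture the stand is at (330,203), the vee anvil at (234,207), the flat anvil at (185,203) and the thick pin at (444,208).

The anvil could be confused with the round flat anvil at top (185,203), so I choose the square block at (234,207). For the stand I choose the black one, and for the pin the fatter bar at (444,208).

```bash
cat > h.py <<'E'
import numpy as np, cv2
from plant import r, optics
from scipy.spatial.transform import Rotation as R
def cloud(n,d,T=None):
    c=optics.calibration(n); f=240/np.tan(np.radians(c["vfov"])/2)
    v,u=np.mgrid[0:480,0:640]
    P=np.stack([(u-c["cx"])/f*d,-(v-c["cy"])/f*d,-d,np.ones_like(d)],-1)
    T=c["cam_to_world"] if T is None else T
    W=(P@np.asarray(T).T)[...,:3]; W[d==0]=np.nan
    return W
def tool():
    s=r.get_state(); T=np.eye(4); T[:3,:3]=R.from_quat(s["eef_rot"]).as_matrix(); T[:3,3]=s["tool_pos"]; return T
def wrist(name):
    T=tool()@optics.calibration("wrist")["tool_from_camera"]
    p,d=optics.snapshot("wrist"); cv2.imwrite(f"pics/{name}.png",p); np.save(f"pics/{name}.npy",d)
    return p,d,cloud("wrist",d,T),T
E
python3 - <<'E'
from h import *
im=cv2.imread("pics/top0.png"); sc=cv2.imread("pics/scene0.png")
W=cloud("top",np.load("pics/top0.npy"))
def seg(u0,u1,v0,v1,z0,z1):
    w=W[v0:v1,u0:u1].reshape(-1,3); m=(w[:,2]>z0)&(w[:,2]<z1); w=w[m]
    rect=cv2.minAreaRect(w[:,:2].astype(np.float32)); 
    print(len(w),w.mean(0).round(4),"rect",np.round(rect[0],4),np.round(rect[1],4),round(rect[2],1),"z",np.percentile(w[:,2],[5,50,95]).round(4))
print("anvil");seg(215,255,190,225,.055,.085)
print("flat");seg(165,205,185,220,.05,.085)
print("stand foot");seg(300,365,170,240,.015,.03)
print("hub");seg(300,365,170,240,.05,.065)
print("nose");seg(300,365,170,240,.12,.19)
print("pinthick");seg(432,455,185,230,.034,.06)
print("thin");seg(455,475,180,230,.024,.06)
print("bench",np.nanmedian(W[320:340,200:260,2]))
W2=cloud("scene",np.load("pics/scene0.npy"))
W=W2
print("S anvil");seg(415,450,260,305,.055,.085)
print("S nose");seg(300,340,265,300,.12,.19)
print("S pin");seg(155,190,310,370,.034,.06)
a=cv2.resize(im[180:235,160:260],None,fx=4,fy=4,interpolation=3);b=cv2.resize(im[175:230,295:395-0],None,fx=4,fy=4,interpolation=3)
c=cv2.resize(sc[255:310,410:510],None,fx=4,fy=4,interpolation=3);e=cv2.resize(im[180:235,400:500],None,fx=4,fy=4,interpolation=3)
cv2.imwrite("pics/crop.png",np.vstack([np.hstack([a,b]),np.hstack([c,e])]))
E
```

```text
anvil
268 [0.5411 0.2553 0.0678] rect [0.5418 0.2563] [0.0458 0.0397] 61.4 z [0.0623 0.0681 0.0728]
flat
414 [0.5489 0.3897 0.0617] rect [0.5495 0.3914] [0.0608 0.0565] 90.0 z [0.0563 0.062  0.066 ]
stand foot
378 [5.497e-01 2.000e-04 2.170e-02] rect [5.568e-01 4.000e-04] [0.1074 0.1074] 45.5 z [0.0181 0.0218 0.0257]
hub
560 [ 5.544e-01 -1.000e-04  5.720e-02] rect [0.5549 0.001 ] [0.11   0.1148] 78.0 z [0.0522 0.0574 0.0615]
nose
59 [ 0.5542 -0.0007  0.1457] rect [5.531e-01 1.000e-04] [0.0234 0.0251] 46.4 z [0.1204 0.1519 0.1605]
pinthick
278 [ 0.5457 -0.3049  0.0393] rect [ 0.5459 -0.3052] [0.0995 0.0229] 10.8 z [0.0348 0.0393 0.0434]
thin
199 [ 0.5581 -0.3639  0.029 ] rect [ 0.5583 -0.3666] [0.1094 0.0352] 12.0 z [0.0247 0.0289 0.0334]
bench -2.9057571692581163e-05
S anvil
375 [0.548  0.2505 0.0651] rect [0.5437 0.2527] [0.044  0.0466] 61.6 z [0.0567 0.0662 0.0701]
S nose
154 [ 0.5652 -0.0061  0.1417] rect [ 0.56   -0.0032] [0.02   0.0236] 35.6 z [0.1224 0.1421 0.1573]
S pin
441 [ 0.5519 -0.3092  0.0389] rect [ 0.5503 -0.3095] [0.1054 0.0219] 10.9 z [0.0347 0.039  0.0425]
```

View pics/crop.png

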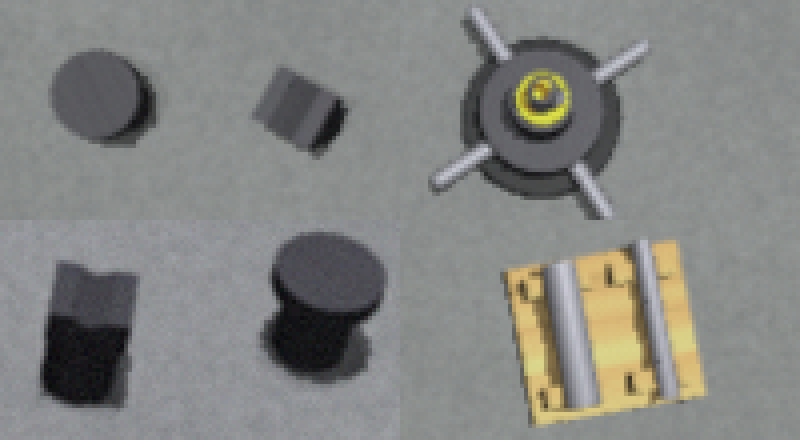

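The crop confirms the vee block at crop (300,112), with the round flat anvil beside it. The black stand has a brass ring, and the thick bar is the left one on the cradle. I'll turn the tool first, by +43.5° about tool z, so that its y lies across the block.

```bash
python3 -m pendant '[[0,0,0,0,0,0.0395],[0,0,0,0,0,0.0395],[0,0,0,0,0,0.0395],[0,0,0,0,0,0.0395],[0,0,0,0,0,0.0395]]' 1; python3 -m pendant '[[0,0,0,0,0,0.0395],[0,0,0,0,0,0.005],[0,0,0,0,0,0]]'
cat >> h.py <<'E'
def to(x,y,z,yaw=None):
    T=tool(); s=r.get_state(); d=T[:3,:3].T@(np.array([x,y,z])-T[:3,3])
    yw=np.degrees(np.arctan2(T[1,0],T[0,0]))
    print("clk",round(s["clock"],2),"pos",T[:3,3].round(4),"yaw",yw.round(2),"tilt",np.degrees(np.arccos(-T[2,2])).round(2),"q7",s["q"][6].round(2),"open",round(s["opening"],3),"F",s["contact_force"].round(1))
    print("tool mm",(d*1e3).round(1),"units",(d/.025).round(3),"" if yaw is None else f"turn {((-(yaw-yw)+90)%180-90)/180:.4f}")
E
python3 -c "
from h import *
to(.46,-.12,.239,-28.6)"
```

```text
clock: 0.52
tool_pos: [0.1611, -0.6035, 0.2383]
eef_rot: [0.983, -0.182, -0.0, -0.0]
contact_force: [-0.2, 0.2, -0.8]
opening: 1.001
finger_force: 0.0
clock: 0.77
tool_pos: [0.1612, -0.6036, 0.2384]
eef_rot: [0.969, -0.246, -0.0, -0.0]
contact_force: [-0.0, 0.5, -0.2]
opening: 0.999
finger_force: 0.0
clk 0.77 pos [ 0.1612 -0.6036  0.2384] yaw -28.47 tilt 0.05 q7 -0.81 open 0.999 F [-0.   0.5 -0.2]
tool mm [ 3.220e+01 -5.675e+02 -5.000e-01] units [ 1.286e+00 -2.270e+01 -2.000e-02] turn 0.0007
```

```bash
python3 -m pendant '[[0.1,-1,0,0,0,0],[0.1,-1,0,0,0,0],[0.1,-1,0,0,0,0],[0.1,-1,0,0,0,0],[0,-1,0,0,0,0]]' 1; python3 -m pendant '[[0.1,-1,0,0,0,0],[0.1,-1,0,0,0,0],[0.1,-1,0,0,0,0],[0.1,-1,0,0,0,0],[0,-1,0,0,0,0]]'
python3 -c "
from h import *
to(.46,-.12,.239,-28.6);print(r.get_state()['q'])"
```

```text
clock: 1.18
tool_pos: [0.2308, -0.498, 0.2387]
eef_rot: [0.969, -0.245, 0.0, -0.0]
contact_force: [0.1, -0.2, -0.0]
opening: 0.999
finger_force: 0.0
clock: 1.6
tool_pos: [0.2995, -0.3931, 0.2388]
eef_rot: [0.969, -0.245, 0.0, 0.0]
contact_force: [0.7, 0.4, 0.4]
opening: 1.003
finger_force: 0.0
clk 1.6 pos [ 0.2995 -0.3931  0.2388] yaw -28.39 tilt 0.04 q7 -1.2 open 1.003 F [0.7 0.4 0.4]
tool mm [ 1.140e+01 -3.166e+02 -2.000e-01] units [ 4.5600e-01 -1.2662e+01 -8.0000e-03] turn 0.0012
[ 0.79569754  0.5194139   0.04772827  1.96027635 -0.03903959  0.66207602
 -1.19836584]
```

```bash

python3 -m pendant '[[0,0,0,0,0,-0.0397],[0,0,0,0,0,-0.0397],[0,0,0,0,0,-0.0397],[0,0,0,0,0,-0.0397],[0,0,0,0,0,-0.0397]]' >/dev/null
python3 -m pendant '[[0,0,0,0,0,-0.0397],[0,0,0,0,0,-0.0397],[0,0,0,0,0,-0.0397],[0,0,0,0,0,-0.0397],[0,0,0,0,0,-0.0397]]' >/dev/null
python3 -m pendant '[[0,0,0,0,0,-0.0397],[0,0,0,0,0,-0.0397],[0,0,0,0,0,-0.0397],[0,0,0,0,0,-0.0397],[0,0,0,0,0,-0.0397]]' >/dev/null
python3 -m pendant '[[0,0,0,0,0,-0.0397],[0,0,0,0,0,-0.0397],[0,0,0,0,0,-0.0397],[0,0,0,0,0,-0.0397],[0,0,0,0,0,-0.0397]]' >/dev/null
python3 -m pendant '[[0,0,0,0,0,-0.0397],[0,0,0,0,0,-0.0397],[0,0,0,0,0,-0.0397],[0,0,0,0,0,-0.0397],[0,0,0,0,0,-0.0397]]' >/dev/null
python3 -c "
from h import *
to(.63,-.04,.25,151.4);print(r.get_state()['q'])"
```

```text
clk 3.68 pos [ 0.2983 -0.3943  0.2389] yaw 150.55 tilt 0.04 q7 1.21 open 0.998 F [ 0.3  0.5 -0.6]
tool mm [-114.7  471.6  -11.3] units [-4.587 18.865 -0.451] turn -0.0047
[ 1.36657322  0.64175167 -0.8777446   1.93172005  0.64405058  0.87498205
  1.20780433]
```

```bash

python3 -m pendant '[[-0.06,1,-0.2,0,0,-0.0047],[-0.06,1,-0.2,0,0,0],[-0.06,1,-0.2,0,0,0],[-0.06,1,-0.2,0,0,0],[-0.06,1,0,0,0,0]]' >/dev/null
python3 -m pendant '[[-0.06,1,0,0,0,0],[-0.06,1,0,0,0,0],[-0.06,1,0,0,0,0],[-0.06,1,0,0,0,0],[-0.06,1,0,0,0,0]]' >/dev/null
python3 -m pendant '[[-0.06,1,0,0,0,0],[-0.06,1,0,0,0,0],[-0.06,1,0,0,0,0],[-0.06,1,0,0,0,0],[-0.06,1,0,0,0,0]]' >/dev/null
python3 -m pendant '[[-0.06,1,0,0,0,0],[-0.06,1,0,0,0,0],[-0.06,1,0,0,0,0],[-0.06,0.8,0,0,0,0],[0,0,0,0,0,0]]' >/dev/null
python3 - <<'E'
from h import *
to(.555,0,.258,151.4)
p,d,W,T=wrist("w_stand")
E
```

```text
clk 5.35 pos [0.5544 0.0074 0.2594] yaw 151.34 tilt 0.31 q7 0.41 open 0.998 F [1.1 0.8 0.1]
tool mm [-4.  -6.2  1.3] units [-0.161 -0.249  0.054] turn -0.0004
```

View pics/w_stand.png

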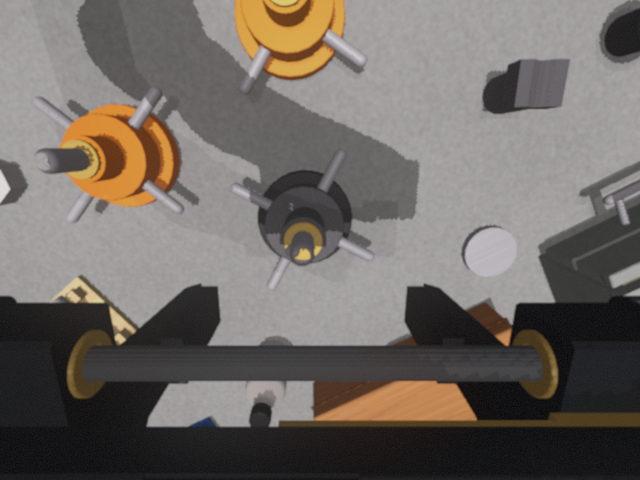

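Wrist picture: the black stand is at (303,220), its nose top at about (302,250) with the ball facing the bottom edge. The anvil is at (540,83).

```bash
python3 - <<'E'
from h import *
from scipy.optimize import least_squares
d=np.load("pics/w_stand.npy"); im=cv2.imread("pics/w_stand.png")
T=tool()@optics.calibration("wrist")["tool_from_camera"]; W=cloud("wrist",d,T)
w=W.reshape(-1,3); near=np.hypot(w[:,0]-.555,w[:,1])<.055
for lo,hi in((.018,.026),(.053,.063)):
    q=w[near&(w[:,2]>lo)&(w[:,2]<hi)][:,:2].astype(np.float32); print(lo,len(q),cv2.minEnclosingCircle(q))
hub=w[near&(w[:,2]>.050)&(w[:,2]<.064)]; print("hub z",np.median(hub[:,2]))
q=w[(np.hypot(w[:,0]-.555,w[:,1])<.025)&(w[:,2]>.10)]
h,e=np.histogram(q[:,2],np.arange(.10,.19,.004)); print(dict(zip(e.round(3),h)))
top=q[q[:,2]>q[:,2].max()-.008]; print("top",len(top),top.mean(0),top.max(0),cv2.minEnclosingCircle(top[:,:2].astype(np.float32)))
# top cam nose/hub
Wt=cloud("top",np.load("pics/top0.npy")).reshape(-1,3)
n=np.hypot(Wt[:,0]-.555,Wt[:,1])<.05
q=Wt[n&(Wt[:,2]>.05)&(Wt[:,2]<.064)][:,:2].astype(np.float32);q=q[np.hypot(*(q-[.555,0]).T)<.047];print("top hub",cv2.minEnclosingCircle(q))
t=Wt[n&(Wt[:,2]>.135)];print("top nose",len(t),t.mean(0),np.sort(t[:,2])[-15:].round(4))
# anvil
a=w[(np.hypot(w[:,0]-.5418,w[:,1]-.2555)<.04)&(w[:,2]>.058)&(w[:,2]<.08)]
print("anvil",len(a),a.mean(0),cv2.minAreaRect(a[:,:2].astype(np.float32)))
cv2.imwrite("pics/c2.png",cv2.resize(im[150:300,220:400],None,fx=4,fy=4,interpolation=3))
E
```

```text
0.018 1335 ((0.5547215342521667, -0.0033399478998035192), 0.054535653442144394)
0.053 2749 ((0.5551656484603882, -0.007151294499635696), 0.0420251190662384)
hub z 0.05821596216977182
{np.float64(0.1): np.int64(32), np.float64(0.104): np.int64(33), np.float64(0.108): np.int64(35), np.float64(0.112): np.int64(425), np.float64(0.116): np.int64(627), np.float64(0.12): np.int64(26), np.float64(0.124): np.int64(26), np.float64(0.128): np.int64(27), np.float64(0.132): np.int64(26), np.float64(0.136): np.int64(40), np.float64(0.14): np.int64(89), np.float64(0.144): np.int64(30), np.float64(0.148): np.int64(33), np.float64(0.152): np.int64(77), np.float64(0.156): np.int64(203), np.float64(0.16): np.int64(17), np.float64(0.164): np.int64(0), np.float64(0.168): np.int64(0), np.float64(0.172): np.int64(0), np.float64(0.176): np.int64(0), np.float64(0.18): np.int64(0), np.float64(0.184): np.int64(0)}
top 1 [0.5317778  0.00885532 0.36424229] [0.5317778  0.00885532 0.36424229] ((0.5317777991294861, 0.00885531585663557), 9.999999747378752e-05)
top hub ((0.5579312443733215, 0.0003061432798858732), 0.04348742961883545)
top nose 46 [ 0.55445556 -0.0021375   0.15211947] [0.157  0.1571 0.1572 0.1576 0.1586 0.1594 0.1595 0.1596 0.1597 0.1599
 0.16   0.1605 0.1605 0.1605 0.1614]
anvil 2662 [0.5399438  0.24764722 0.06743057] ((0.5406418442726135, 0.24908806383609772), (0.04639203101396561, 0.04046019911766052), 61.84782028198242)
```

View pics/c2.png

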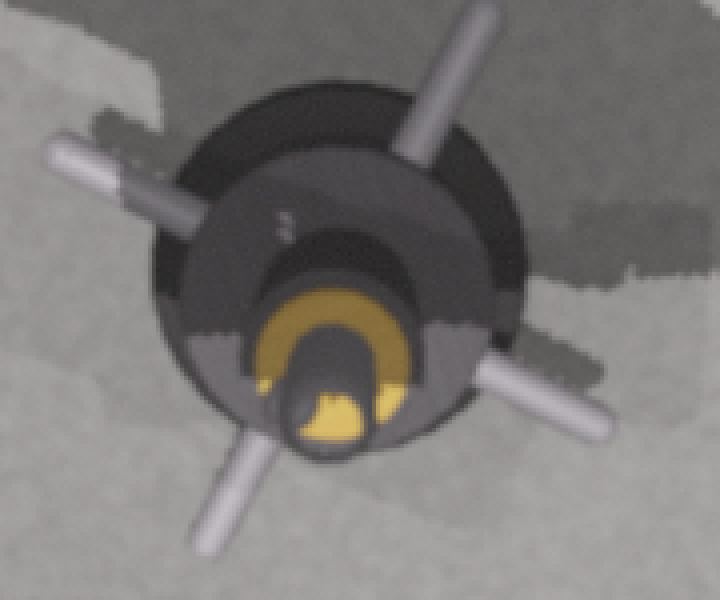

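```bash
python3 - <<'E'
from h import *
from scipy.optimize import least_squares
to(.5554,0,.258,151.4)
to(.542,.2555,.14,151.6)
p,d,W,T=wrist("w_stand2")
w=W.reshape(-1,3); n=np.hypot(w[:,0]-.555,w[:,1])<.055
q=w[n&(w[:,2]>.053)&(w[:,2]<.063)][:,:2].astype(np.float32); print("hub",cv2.minEnclosingCircle(q))
q=w[(np.hypot(w[:,0]-.555,w[:,1])<.03)&(w[:,2]>.11)&(w[:,2]<.121)][:,:2].astype(np.float32); print("seat",cv2.minEnclosingCircle(q))
t=w[(np.hypot(w[:,0]-.555,w[:,1])<.03)&(w[:,2]>.1545)&(w[:,2]<.17)]; print("nose",len(t),np.median(t,0),cv2.minEnclosingCircle(t[:,:2].astype(np.float32)))
a=w[(np.hypot(w[:,0]-.5418,w[:,1]-.2555)<.04)&(w[:,2]>.058)&(w[:,2]<.08)]
print("anvil",len(a),a.mean(0),cv2.minAreaRect(a[:,:2].astype(np.float32)))
E
```

```text
clk 5.4 pos [0.5532 0.0047 0.2589] yaw 151.2 tilt 0.12 q7 0.41 open 1.004 F [ 0.2 -0.3 -0.2]
tool mm [-4.2 -3.   0.9] units [-0.168 -0.122  0.037] turn -0.0011
clk 5.4 pos [0.5532 0.0047 0.2589] yaw 151.2 tilt 0.12 q7 0.41 open 1.004 F [ 0.2 -0.3 -0.2]
tool mm [130.7 214.2 119.3] units [5.227 8.567 4.772] turn -0.0022
hub ((0.5566177368164062, -0.003989583346992731), 0.042014624923467636)
seat ((0.556843101978302, -0.003949391655623913), 0.021132122725248337)
nose 275 [ 0.55348372 -0.0019791   0.15774805] ((0.5567685961723328, -0.004163149744272232), 0.010088787414133549)
anvil 2716 [0.54093318 0.25058069 0.0684087 ] ((0.5416767597198486, 0.25213056802749634), (0.046247053891420364, 0.04044001176953316), 61.74220657348633)
```

```bash

python3 -m pendant '[[0.575,0.94,0,0,0,-0.002],[0.575,0.94,0,0,0,0],[0.575,0.94,0.2,0,0,0],[0.575,0.94,0.4,0,0,0],[0.575,0.94,0.4,0,0,0]]' >/dev/null
python3 -m pendant '[[0.575,0.94,0.4,0,0,0],[0.575,0.94,0.4,0,0,0],[0.575,0.94,0.4,0,0,0],[0.575,0.94,0.16,0,0,0],[0,0,0,0,0,0]]' >/dev/null
python3 -m pendant '[[0,0,0,0,0,0],[0,0,0,0,0,0],[0,0,0,0,0,0]]'
cat >> h.py <<'E'
def rectat(W,x,y,rad,z0,z1):
    w=W.reshape(-1,3); a=w[(np.hypot(w[:,0]-x,w[:,1]-y)<rad)&(w[:,2]>z0)&(w[:,2]<z1)]
    q=cv2.minAreaRect(a[:,:2].astype(np.float32)); T=tool()
    print(len(a),"med z",np.median(a[:,2]).round(4),"rect",np.round(q[0],4),np.round(q[1],4),round(q[2],1),"in tool mm",((T[:3,:3].T@(np.array([*q[0],0])-T[:3,3]))*1e3).round(1)[:2])
    return q
E
python3 - <<'E'
from h import *
p,d,W,T=wrist("w_anv")
to(.5417,.2521,.04,151.6)
rectat(W,.5417,.2521,.04,.06,.08)
rectat(W,.5417,.2521,.04,.066,.08)
E
```

```text
clock: 6.53
tool_pos: [0.5416, 0.2475, 0.1997]
eef_rot: [0.25, 0.968, -0.001, 0.0]
contact_force: [-0.7, 0.5, 0.3]
opening: 1.0
finger_force: 0.0
clk 6.58 pos [0.5416 0.2477 0.1998] yaw 151.09 tilt 0.1 q7 -0.02 open 1.001 F [0.5 0.7 1. ]
tool mm [  2.2   4.1 159.8] units [0.09  0.163 6.39 ] turn -0.0028
2481 med z 0.0696 rect [0.5418 0.2525] [0.044  0.0404] 61.5 in tool mm [2.3 4.5]
2156 med z 0.0699 rect [0.5418 0.2525] [0.044  0.0404] 61.5 in tool mm [2.3 4.5]
```

View pics/w_anv.png

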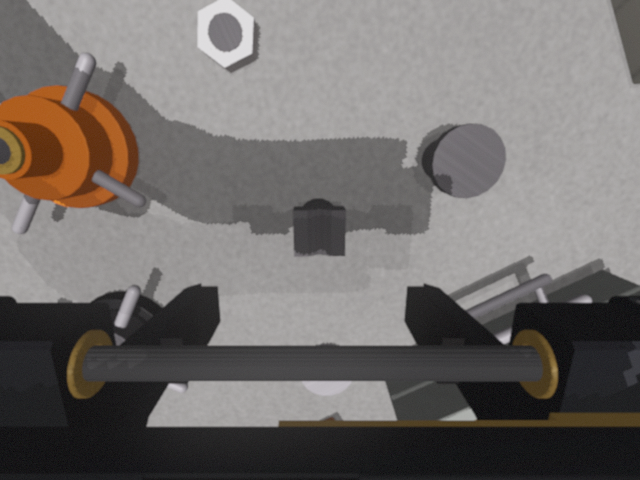

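The block is at (319,230), square between the open fingers, and measures 44.0 x 40.4 mm. I'll go down and grip it.

```bash

python3 -m pendant '[[0.09,0.18,0.5,0,0,-0.0025],[0,0,1,0,0,0],[0,0,1,0,0,0],[0,0,1,0,0,0],[0,0,1,0,0,0]]' >/dev/null
python3 -m pendant '[[0,0,1,0,0,0],[0,0,0.6,0,0,0],[0,0,0.25,0,0,0],[0,0,0,0,0,0],[0,0,0,0,0,0]]' 
python3 -c "
from h import *
to(.5418,.2525,.04,151.5)"
```

```text
clock: 7.42
tool_pos: [0.5412, 0.2553, 0.0411]
eef_rot: [0.245, 0.97, 0.0, -0.0]
contact_force: [0.4, 0.7, -0.4]
opening: 1.0
finger_force: 0.0
clk 7.42 pos [0.5412 0.2553 0.0411] yaw 151.69 tilt 0.02 q7 -0.19 open 1.0 F [ 0.4  0.7 -0.4]
tool mm [-1.8 -2.2  1.1] units [-0.074 -0.089  0.043] turn 0.0010
```

```bash

python3 -m pendant '[[-0.07,-0.09,0,0,0,0.001],[0,0,0,0,0,0],[0,0,0,0,0,0]]' >/dev/null
python3 -m pendant '[[0,0,0,0,0,0],[0,0,0,0,0,0],[0,0,0,0,0,0],[0,0,0,0,0,0],[0,0,0,0,0,0]]' -1 30
python3 -m pendant '[[0,0,0,0,0,0],[0,0,0,0,0,0],[0,0,0,0,0,0]]'
python3 -c "
from h import *
to(.5418,.2525,.04,151.5)"
```

```text
clock: 8.08
tool_pos: [0.5416, 0.2524, 0.041]
eef_rot: [0.246, 0.969, -0.0, 0.0]
contact_force: [-0.3, 0.1, -0.2]
opening: 0.649
finger_force: 0.0
clock: 8.33
tool_pos: [0.5417, 0.2526, 0.041]
eef_rot: [0.246, 0.969, 0.0, 0.0]
contact_force: [1.0, 0.4, -0.2]
opening: 0.496
finger_force: 30.0
clk 8.33 pos [0.5417 0.2526 0.041 ] yaw 151.51 tilt 0.02 q7 -0.2 open 0.496 F [ 1.   0.4 -0.2]
tool mm [-0.2 -0.   1. ] units [-0.006 -0.002  0.04 ] turn 0.0001
```

```bash

python3 - <<'E'
from h import *
p,d,W,T=wrist("w_grip")
rectat(W,.5418,.2525,.04,.064,.078)
E
python3 -m pendant '[[0,0,-0.4,0,0,0],[0,0,-0.8,0,0,0],[0,0,-1,0,0,0],[0,0,-1,0,0,0],[0,0,-1,0,0,0]]' >/dev/null
python3 -m pendant '[[0,0,-1,0,0,0],[0,0,-1,0,0,0],[0,0,-1,0,0,0],[0,0,-1,0,0,0],[0,0,-0.5,0,0,0]]' 
python3 -m pendant '[[0,0,0,0,0,0],[0,0,0,0,0,0],[0,0,0,0,0,0]]' 
python3 - <<'E'
from h import *
to(.5567,-.0040,.24,151.5)
p,d,W,T=wrist("w_grip2"); P=tool()[:3,3]; rectat(W,P[0],P[1],.04,P[2]-.041+.064,P[2]-.041+.078)
E
```

```text
8578 med z 0.0698 rect [0.5341 0.2543] [0.0691 0.0415] 37.4 in tool mm [ 7.4 -2.2]
clock: 9.22
tool_pos: [0.5418, 0.2529, 0.2615]
eef_rot: [0.246, 0.969, 0.001, 0.001]
contact_force: [0.5, 0.6, -3.0]
opening: 0.495
finger_force: 30.0
clock: 9.47
tool_pos: [0.5408, 0.2513, 0.2567]
eef_rot: [0.246, 0.969, -0.002, -0.001]
contact_force: [-0.3, 0.1, -4.4]
opening: 0.492
finger_force: 30.0
clk 9.47 pos [0.5408 0.2513 0.2567] yaw 151.51 tilt 0.2 q7 0.04 open 0.492 F [-0.3  0.1 -4.4]
tool mm [-135.8 -216.7   17.3] units [-5.43  -8.668  0.692] turn 0.0001
8596 med z 0.2855 rect [0.5333 0.2528] [0.0682 0.0421] 36.0 in tool mm [ 6.8 -1.4]
```

```bash

python3 - <<'E'
from h import *
T=optics.calibration("wrist")["tool_from_camera"]
W=cloud("wrist",np.load("pics/w_grip2.npy"),T).reshape(-1,3)*1e3
w=W[(abs(W[:,0])<26)&(abs(W[:,1])<21)&(W[:,2]<-10)&(W[:,2]>-60)]
k=w[abs(w[:,1])>12]
for s in(-1,1):
    kk=k[(np.sign(k[:,1])==s)&(abs(k[:,2]-np.median(k[:,2]))<2)]; print("x range",np.percentile(kk[:,0],[0.5,50,99.5]).round(1),"z",np.median(kk[:,2]).round(2))
m=w[abs(w[:,0])<16]; y,z=m[:,1],m[:,2]
from scipy.optimize import curve_fit
f=lambda y,c,z0,h:z0-0*y+np.maximum(0,h-abs(y-c)*.577)
p,_=curve_fit(f,y,z,[0,np.median(z),5]); print("vee y centre, top z, depth",p.round(2))
E
```

```text
x range [-3.7  8.7 19.9] z -29.1
x range [-20.3   8.9  20. ] z -29.69
vee y centre, top z, depth [ -1.54 -29.65   6.01]
```

```bash

python3 -m pendant '[[-0.3,-0.5,0,0,0,0],[-0.55,-0.88,0,0,0,0],[-0.55,-0.88,0,0,0,0],[-0.55,-0.88,0,0,0,0],[-0.55,-0.88,0,0,0,0]]' >/dev/null
python3 -m pendant '[[-0.55,-0.88,0,0,0,0],[-0.55,-0.88,0,0,0,0],[-0.55,-0.88,0,0,0,0],[-0.55,-0.88,0,0,0,0],[-0.55,-0.88,0,0,0,0]]' >/dev/null
python3 -m pendant '[[-0.18,-0.2,0,0,0,0],[0,0,0,0,0,0],[0,0,0,0,0,0],[0,0,0,0,0,0],[0,0,0,0,0,0]]' 
python3 - <<'E'
from h import *
to(.5574,-.0025,.225,151.5)
p,d,W,T=wrist("w_over")
w=W.reshape(-1,3); n=np.hypot(w[:,0]-.557,w[:,1]+.003)<.06
h=w[n&(w[:,2]>.053)&(w[:,2]<.063)]; f=w[n&(w[:,2]>.018)&(w[:,2]<.026)]
print(len(h),len(f),cv2.minEnclosingCircle(h[:,:2].astype(np.float32)),cv2.minEnclosingCircle(f[:,:2].astype(np.float32)))
E
```

```text
clock: 10.77
tool_pos: [0.5578, 0.0004, 0.2584]
eef_rot: [0.245, 0.97, 0.001, -0.0]
contact_force: [-0.3, -0.0, -3.8]
opening: 0.499
finger_force: 30.0
clk 10.77 pos [5.578e-01 4.000e-04 2.584e-01] yaw 151.69 tilt 0.07 q7 0.43 open 0.499 F [-0.3 -0.  -3.8]
tool mm [-1.  -2.8 33.4] units [-0.041 -0.112  1.337] turn 0.0011
2698 1612 ((0.5567484498023987, -0.0040593515150249004), 0.04212306812405586) ((0.5566871166229248, -0.0039408281445503235), 0.054935358464717865)
```

```bash

python3 -m pendant '[[-0.04,-0.12,0.3,0,0,0.001],[0,0,0.6,0,0,0],[0,0,0.6,0,0,0],[0,0,0.4,0,0,0],[0,0,0.2,0,0,0]]' >/dev/null
python3 -m pendant '[[0,0,0,0,0,0],[0,0,0,0,0,0],[0,0,0,0,0,0],[0,0,0,0,0,0]]' 
python3 - <<'E'
from h import *
to(.5574,-.0027,.199,151.5)
E
```

```text
clock: 11.57
tool_pos: [0.5581, -0.0046, 0.2067]
eef_rot: [0.248, 0.969, 0.0, 0.001]
contact_force: [0.3, 0.5, -3.8]
opening: 0.493
finger_force: 30.0
clk 11.57 pos [ 0.5581 -0.0046  0.2067] yaw 151.33 tilt 0.09 q7 0.37 open 0.493 F [ 0.3  0.5 -3.8]
tool mm [1.5 1.4 7.7] units [0.062 0.054 0.309] turn -0.0010
```

```bash

python3 -m pendant '[[0.06,0.05,0.1,0,0,-0.001],[0,0,0,0,0,0],[0,0,0,0,0,0],[0,0,0,0,0,0]]' |grep tool_pos
python3 -m pendant '[[0,0,0,0,0,0],[0,0,0,0,0,0],[0,0,0,0,0,0],[0,0,0,0,0,0]]' 
python3 - <<'E'
from h import *
to(.5574,-.0027,.199,151.5)
E
```

```text
tool_pos: [0.5569, -0.003, 0.2036]
clock: 12.23
tool_pos: [0.5568, -0.0031, 0.2035]
eef_rot: [0.246, 0.969, -0.0, 0.0]
contact_force: [0.2, -0.9, -3.2]
opening: 0.493
finger_force: 30.0
clk 12.23 pos [ 0.5568 -0.0031  0.2035] yaw 151.51 tilt 0.01 q7 0.36 open 0.493 F [ 0.2 -0.9 -3.2]
tool mm [-0.3  0.6  4.5] units [-0.012  0.024  0.179] turn 0.0001
```

```bash

python3 -m pendant '[[0,0.02,0.1,0,0,0],[0,0,0.1,0,0,0],[0,0,0.1,0,0,0],[0,0,0.1,0,0,0],[0,0,0,0,0,0]]' |grep -E "pos|force"
python3 -m pendant '[[0,0,0.08,0,0,0],[0,0,0.08,0,0,0],[0,0,0,0,0,0]]' |grep -E "pos|force"
python3 - <<'E'
from h import *
to(.5574,-.0027,.1525,151.5)
E
```

```text
tool_pos: [0.5567, -0.0028, 0.1928]
contact_force: [-1.0, 0.2, -3.7]
finger_force: 30.0
tool_pos: [0.5569, -0.0027, 0.1891]
contact_force: [-0.9, -0.8, -3.7]
finger_force: 30.0
clk 12.9 pos [ 0.5569 -0.0027  0.1891] yaw 151.51 tilt 0.04 q7 0.34 open 0.493 F [-0.9 -0.8 -3.7]
tool mm [-0.5  0.3 36.6] units [-0.019  0.013  1.462] turn 0.0000
```

```bash

python3 -m pendant '[[0,0,0.08,0,0,0],[0,0,0.08,0,0,0],[0,0,0.08,0,0,0],[0,0,0.08,0,0,0],[0,0,0,0,0,0]]' |grep -E "pos|force"
python3 -m pendant '[[0,0,0.08,0,0,0],[0,0,0.08,0,0,0],[0,0,0,0,0,0]]' |grep -E "pos|force"
python3 -m pendant '[[0,0,0.06,0,0,0],[0,0,0.06,0,0,0],[0,0,0,0,0,0]]' |grep -E "pos|force"
python3 -m pendant '[[0,0,0.06,0,0,0],[0,0,0,0,0,0]]' |grep -E "pos|force"
```

```text
tool_pos: [0.5568, -0.0031, 0.181]
contact_force: [-0.2, -1.0, -3.3]
finger_force: 29.9
tool_pos: [0.5569, -0.004, 0.1775]
contact_force: [-0.5, -4.7, -0.2]
finger_force: 29.9
tool_pos: [0.5567, -0.004, 0.1744]
contact_force: [-0.9, -4.6, -0.0]
finger_force: 29.9
tool_pos: [0.5567, -0.004, 0.1726]
contact_force: [-2.3, -5.2, 0.2]
finger_force: 29.9
```

```bash

for i in 1; do python3 -m pendant '[[0,0,0.05,0,0,0],[0,0,0.05,0,0,0],[0,0,0,0,0,0]]' |grep -E "pos|t_force"
python3 -m pendant '[[0,0,0.05,0,0,0],[0,0,0.05,0,0,0],[0,0,0,0,0,0]]' |grep -E "pos|t_force"
python3 -m pendant '[[0,0,0.05,0,0,0],[0,0,0.05,0,0,0],[0,0,0,0,0,0]]' |grep -E "pos|t_force"; 
python3 -m pendant '[[0,0,0.05,0,0,0],[0,0,0.05,0,0,0],[0,0,0,0,0,0]]' |grep -E "pos|t_force";done
```

```text
tool_pos: [0.5567, -0.004, 0.17]
contact_force: [-0.7, -4.5, -1.0]
tool_pos: [0.5567, -0.004, 0.1674]
contact_force: [-0.7, -5.1, -2.3]
tool_pos: [0.5567, -0.0039, 0.165]
contact_force: [-0.9, -5.7, -2.8]
tool_pos: [0.5568, -0.0039, 0.1625]
contact_force: [-1.1, -5.0, -2.4]
```

```bash

python3 -m pendant '[[0,0,0.05,0,0,0],[0,0,0.05,0,0,0],[0,0,0,0,0,0]]' |grep -E "pos|t_force"
python3 -m pendant '[[0,0,0.05,0,0,0],[0,0,0.03,0,0,0],[0,0,0,0,0,0]]' |grep -E "pos|t_force"
python3 -m pendant '[[0,0,0.05,0,0,0],[0,0,0,0,0,0]]' |grep -E "pos|t_force"
```

```text
tool_pos: [0.5567, -0.0038, 0.1598]
contact_force: [0.6, -4.9, -4.8]
tool_pos: [0.5568, -0.0037, 0.1579]
contact_force: [-0.3, -6.4, -3.2]
tool_pos: [0.5568, -0.0036, 0.1567]
contact_force: [-0.7, -4.5, -4.2]
```

```bash

python3 -m pendant '[[0,0,0.04,0,0,0],[0,0,0,0,0,0]]' |grep -E "pos|t_force"
python3 -m pendant '[[0,0,0.04,0,0,0],[0,0,0,0,0,0]]' |grep -E "pos|t_force"
```

```text
tool_pos: [0.557, -0.0031, 0.156]
contact_force: [-0.5, -5.0, -2.3]
tool_pos: [0.5572, -0.0024, 0.1553]
contact_force: [-1.2, -4.2, -0.7]
```

```bash

python3 -m pendant '[[0,0,0.04,0,0,0],[0,0,0,0,0,0]]' |grep -E "pos|t_force"
python3 -m pendant '[[0,0,0.04,0,0,0],[0,0,0,0,0,0]]' |grep -E "pos|t_force"
```

```text
tool_pos: [0.5573, -0.0025, 0.1548]
contact_force: [-1.9, -5.3, 4.1]
tool_pos: [0.5574, -0.0025, 0.1547]
contact_force: [-2.4, -5.3, 10.9]
```

```bash

python3 -m pendant '[[0,0,0.04,0,0,0],[0,0,0,0,0,0]]' |grep -E "pos|t_force"
python3 -m pendant '[[0,0,0,0,0,0],[0,0,0,0,0,0]]' |grep -E "pos|t_force"
```

```text
tool_pos: [0.5577, -0.0024, 0.1544]
contact_force: [-4.3, -5.3, 16.3]
tool_pos: [0.5577, -0.0024, 0.1544]
contact_force: [-3.4, -6.2, 15.6]
```

```bash

python3 -m pendant '[[0,0,0.02,0,0,0],[0,0,0,0,0,0],[0,0,0,0,0,0]]' |grep -E "pos|t_force"
python3 -m pendant '[[0,0,-0.05,0,0,0],[0,0,-0.05,0,0,0],[0,0,0,0,0,0]]' |grep -E "pos|t_force"
```

```text
tool_pos: [0.5577, -0.0023, 0.1544]
contact_force: [-5.0, -5.4, 19.7]
tool_pos: [0.5574, -0.0023, 0.1548]
contact_force: [-1.1, -5.4, 4.4]
```

```bash

python3 -m pendant '[[0,-0.025,-0.03,0,0,0],[0,0,0,0,0,0],[0,0,0,0,0,0]]' |grep -E "pos|t_force"
python3 -m pendant '[[0,0,0,0,0,0],[0,0,0,0,0,0],[0,0,0,0,0,0],[0,0,0,0,0,0],[0,0,0,0,0,0]]' 0.7 |grep -E "pos|force|open"
python3 - <<'E'
from h import *
p,d,W,T=wrist("w_home"); 
P=tool()[:3,3]
w=W.reshape(-1,3); q=w[(np.hypot(w[:,0]-.5572,w[:,1]+.003)<.02)&(w[:,2]>.15)]
print("block top",np.percentile(q[:,2],[5,50,90,98]).round(4))
to(.5574,-.0027,.27,151.5)
E
```

```text
tool_pos: [0.5573, -0.0024, 0.155]
contact_force: [1.0, -1.6, 0.7]
tool_pos: [0.5568, -0.0026, 0.1549]
contact_force: [-0.4, 0.1, -1.0]
opening: 0.837
finger_force: 0.0
block top [0.1601 0.1833 0.1855 0.2468]
clk 17.87 pos [ 0.5568 -0.0028  0.155 ] yaw 151.53 tilt 0.03 q7 0.3 open 0.848 F [0.1 0.2 0.6]
tool mm [  -0.5    0.4 -115. ] units [-0.019  0.016 -4.602] turn 0.0002
```

```bash

python3 -m pendant '[[0,0,-0.3,0,0,0],[0,0,-0.8,0,0,0],[0,0,-1,0,0,0],[0,0,-1,0,0,0],[0,0,-1,0,0,0]]' >/dev/null
python3 -m pendant '[[0,0,-1,0,0,0],[0,0,0,0,0,0],[0,0,0,0,0,0],[0,0,0,0,0,0],[0,0,0,0,0,0]]' >/dev/null
python3 - <<'E'
from h import *
p,d,W,T=wrist("w_home2"); 
to(.546,-.308,.27,10.8)
w=W.reshape(-1,3); w=w[(np.hypot(w[:,0]-.557,w[:,1]+.003)<.035)]
a=w[(w[:,2]>.172)&(w[:,2]<.2)]; q=cv2.minAreaRect(a[:,:2].astype(np.float32)); print(len(a),q)
h,e=np.histogram(w[:,2],np.arange(.09,.20,.002)); print([(round(x,3),int(n)) for x,n in zip(e,h) if n>15])
c,s=np.cos(np.radians(151.5)),np.sin(np.radians(151.5))
y=(a[:,0]-.557)*s-(a[:,1]+.003)*c; m=abs(y)>12; print("rim z",np.median(a[m,2]))
A=np.c_[a[m,0],a[m,1],np.ones(m.sum())]; print("plane",np.linalg.lstsq(A,a[m,2],rcond=None)[0])
b=w[(w[:,2]>.1)&(w[:,2]<.12)]; print(len(b))
cv2.imwrite("pics/c3.png",cv2.resize(p[120:330,200:440],None,fx=3,fy=2.8,interpolation=3))
E
```

```text
clk 18.75 pos [ 0.556  -0.0035  0.2813] yaw 151.52 tilt 0.14 q7 0.45 open 0.85 F [-0.3  0.1  0.2]
tool mm [-136.4 -272.4   11.4] units [ -5.458 -10.896   0.458] turn -0.2182
3143 ((0.5572904944419861, -0.0035994648933410645), (0.044061195105314255, 0.04035145789384842), 61.53514862060547)
[(np.float64(0.098), 16), (np.float64(0.106), 17), (np.float64(0.11), 17), (np.float64(0.112), 20), (np.float64(0.114), 36), (np.float64(0.116), 22), (np.float64(0.122), 21), (np.float64(0.128), 17), (np.float64(0.164), 37), (np.float64(0.168), 46), (np.float64(0.172), 44), (np.float64(0.174), 25), (np.float64(0.176), 37), (np.float64(0.178), 272), (np.float64(0.18), 500), (np.float64(0.182), 708), (np.float64(0.184), 1521), (np.float64(0.186), 36)]
rim z nan
plane [0. 0. 0.]
157
  return _methods._mean(a, axis=axis, dtype=dtype,
  ret = ret.dtype.type(ret / rcount)
```

View pics/c3.png

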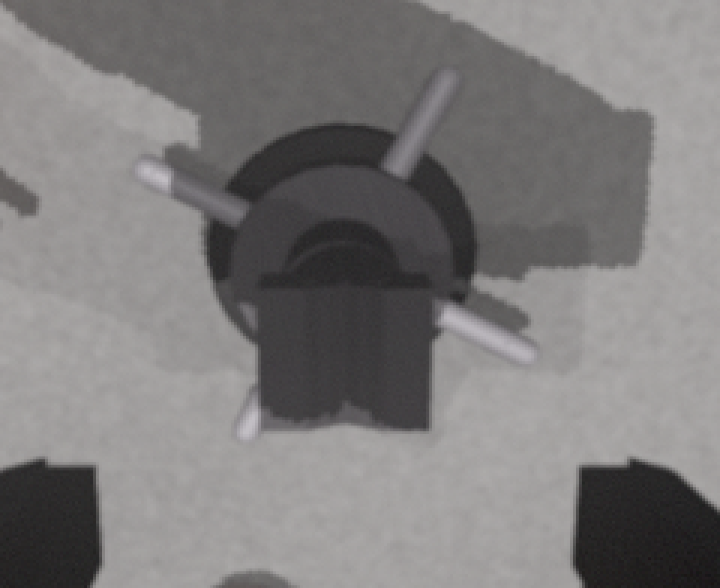

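```bash

python3 - <<'E'
from h import *
Tc=optics.calibration("wrist")["tool_from_camera"]
def load(n,z):
    T=np.eye(4);c,s=np.cos(np.radians(151.4)),np.sin(np.radians(151.4))
    T[:3,:3]=np.c_[[c,s,0],[s,-c,0],[0,0,-1]]; T[2,3]=z
    return cloud("wrist",np.load(f"pics/{n}.npy"),T@Tc), cv2.imread(f"pics/{n}.png")
W,p=load("w_stand2",.2589)
hsv=cv2.cvtColor(p,cv2.COLOR_BGR2HSV); sub=np.zeros(p.shape[:2],bool); sub[205:270,270:335]=1
m=sub&(hsv[...,1]>100)&(hsv[...,0]<35); z=W[m][:,2]; print("brass n",m.sum(),np.percentile(z,[5,25,50,75,95]).round(4)); 
hub=W[190:215,285:320][...,2]; print("hub",np.median(hub[(hub>.05)&(hub<.07)]))
t=W[240:270,285:320][...,2]; t=t[(t>.15)&(t<.17)]; print("nose",np.percentile(t,[25,50,75,95]))
W,p=load("w_home2",.2813)
z=W[...,2]; b=z[225:272,288:340]; cols=np.nanmedian(np.where((b>.17)&(b<.19),b,np.nan),0); print("block cols",cols.round(4))
hub=W[180:215,290:330][...,2]; print("hub",np.median(hub[(hub>.05)&(hub<.07)]))
E
```

```text
brass n 652 [nan nan nan nan nan]
hub 0.058745069334973254
nose [0.15599144 0.15746698 0.15890109 0.16023145]
block cols [0.1843 0.1845 0.1845 0.1846 0.1845 0.1845 0.1844 0.1845 0.1844 0.1844
 0.1845 0.1844 0.1847 0.1846 0.1838 0.1835 0.1831 0.1826 0.1822 0.1819
 0.1814 0.1813 0.1806 0.18   0.1799 0.1793 0.1791 0.1791 0.1796 0.1801
 0.1804 0.1812 0.1813 0.1817 0.1823 0.183  0.1831 0.1836 0.1842 0.1847
 0.1848 0.1848 0.1847 0.1846 0.1849 0.1846 0.185  0.1847 0.1845 0.1847
 0.1849 0.1848]
hub 0.05859925771381014
```

```bash

python3 - <<'E'
from h import *
Tc=optics.calibration("wrist")["tool_from_camera"]
T=np.eye(4);c,s=np.cos(np.radians(151.4)),np.sin(np.radians(151.4))
T[:3,:3]=np.c_[[c,s,0],[s,-c,0],[0,0,-1]]; T[2,3]=.2589
W=cloud("wrist",np.load("pics/w_stand2.npy"),T@Tc); p=cv2.imread("pics/w_stand2.png")
hsv=cv2.cvtColor(p,cv2.COLOR_BGR2HSV); sub=np.zeros(p.shape[:2],bool); sub[200:280,265:345]=1
m=sub&(hsv[...,1]>100)&(hsv[...,0]<35); z=W[m][:,2]; z=z[np.isfinite(z)]
h,e=np.histogram(z,np.arange(.10,.165,.001)); print([(round(float(x),3),int(n)) for x,n in zip(e,h) if n>5])
E
```

```text
[(0.113, 7), (0.114, 11), (0.116, 8), (0.117, 124), (0.118, 343), (0.119, 128), (0.12, 9)]
```

The anvil is home: its origin is 3.8 mm below the unpressed seat, it stands upright, and it has been let go. Next is the pin.

```bash

python3 -m pendant '[[0,0,0,0,0,-0.0364],[0,0,0,0,0,-0.0364],[0,0,0,0,0,-0.0364],[0,0,0,0,0,-0.0364],[0,0,0,0,0,-0.0364]]' 1 >/dev/null
python3 -m pendant '[[0,0,0,0,0,-0.0364],[0.22,-1,0,0,0,0],[0.22,-1,0,0,0,0],[0.22,-1,0,0,0,0],[0.22,-1,0,0,0,0]]' >/dev/null
python3 -m pendant '[[0.22,-1,0.2,0,0,0],[0.22,-1,0.4,0,0,0],[0.22,-1,0.4,0,0,0],[0.22,-1,0.4,0,0,0],[0.22,-1,0.4,0,0,0]]' >/dev/null
python3 -m pendant '[[0.22,-1,0.4,0,0,0],[0.22,-1,0.4,0,0,0],[0.2,-0.9,0.4,0,0,0],[0,0,0.2,0,0,0],[0,0,0,0,0,0]]' >/dev/null
python3 -m pendant '[[0,0,0,0,0,0],[0,0,0,0,0,0],[0,0,0,0,0,0],[0,0,0,0,0,0]]' >/dev/null
cat > pin.py <<'E'
from h import *
import sys
to(.5466,-.3077,.20,-169.2)
p,d,W,T=wrist(sys.argv[1]); w=W.reshape(-1,3); a=w[(np.hypot(w[:,0]-.5466,w[:,1]+.3077)<.06)]
d0=np.array([np.cos(np.radians(10.8)),np.sin(np.radians(10.8))]); n0=np.array([-d0[1],d0[0]])
q=(a[:,:2]-[.5466,-.3077]); a=a[(abs(q@n0)<.018)&(a[:,2]>.035)&(a[:,2]<.06)]
rc=cv2.minAreaRect(a[:,:2].astype(np.float32)); print("pin",len(a),rc,"top z",np.percentile(a[:,2],[50,95]))
T=tool();print("in tool mm",(T[:3,:3].T@(np.array([*rc[0],.03])-T[:3,3])*1e3).round(1))
E
python3 pin.py w_pin
```

```text
clk 20.75 pos [ 0.5489 -0.3065  0.2032] yaw -169.06 tilt 0.05 q7 1.51 open 1.002 F [0.8 0.2 0.9]
tool mm [ 2.5 -0.8  3.2] units [ 0.098 -0.03   0.128] turn 0.0008
pin 2371 ((0.5468061566352844, -0.3104187250137329), (0.09986694157123566, 0.02221073769032955), 10.773186683654785) top z [0.04105145 0.04299613]
in tool mm [  2.7  -3.1 173.1]
```

View pics/w_pin.png

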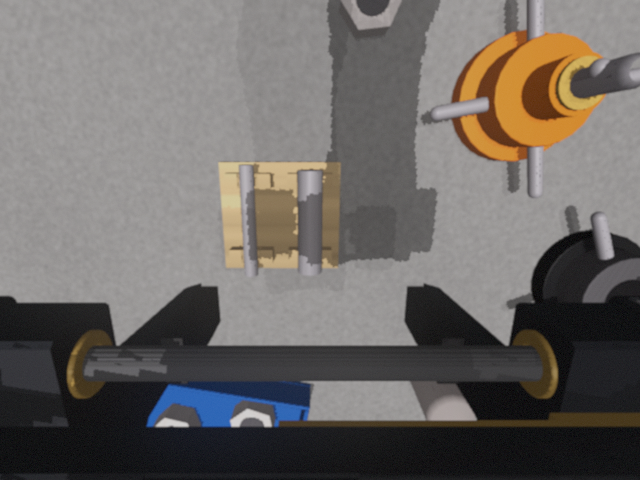

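The thick pin is at (311,222), lying upright between the fingers, and the thin pin is at (248,220). I'll open to only 50 mm so the finger clears the thin pin.

```bash

python3 -m pendant '[[0.108,-0.064,0.3,0,0,0.0008],[0,0,0.8,0,0,0],[0,0,1,0,0,0],[0,0,1,0,0,0],[0,0,1,0,0,0]]' 0.136 >/dev/null
python3 -m pendant '[[0,0,0.8,0,0,0],[0,0,0.3,0,0,0],[0,0,0,0,0,0],[0,0,0,0,0,0],[0,0,0,0,0,0]]' |grep -E "open"
python3 -m pendant '[[0,0,0,0,0,0],[0,0,0,0,0,0],[0,0,0,0,0,0]]' >/dev/null
python3 -c "
from h import *
to(.5465,-.3089,.0235,-169.2)"
```

```text
opening: 0.569
clk 21.88 pos [ 0.5464 -0.31    0.0734] yaw -169.33 tilt 0.08 q7 1.38 open 0.567 F [-0.1  1.1 -1. ]
tool mm [-0.2  1.1 49.9] units [-0.01   0.043  1.995] turn -0.0007
```

```bash

python3 -m pendant '[[0,0.035,0.5,0,0,0],[0,0,0.7,0,0,0],[0,0,0.5,0,0,0],[0,0,0.25,0,0,0],[0,0,0,0,0,0]]' |grep -E "pos|force"
python3 -m pendant '[[0,0,0,0,0,0],[0,0,0,0,0,0],[0,0,0,0,0,0]]' |grep -E "pos|force"
python3 -c "
from h import *
to(.5465,-.3089,.0235,-169.2)"
```

```text
tool_pos: [0.544, -0.3084, 0.0208]
contact_force: [0.1, 0.2, 1.1]
finger_force: 0.0
tool_pos: [0.5463, -0.3089, 0.0243]
contact_force: [0.0, -0.1, 0.2]
finger_force: 0.0
clk 22.55 pos [ 0.5463 -0.3089  0.0243] yaw -169.32 tilt 0.07 q7 1.33 open 0.564 F [ 0.  -0.1  0.2]
tool mm [-0.2 -0.   0.8] units [-0.007 -0.001  0.033] turn -0.0007
```

```bash

python3 -m pendant '[[0,0,0.02,0,0,0],[0,0,0,0,0,0],[0,0,0,0,0,0],[0,0,0,0,0,0],[0,0,0,0,0,0]]' -1 40 |grep -E "pos|force|open"
python3 -m pendant '[[0,0,0,0,0,0],[0,0,0,0,0,0],[0,0,0,0,0,0],[0,0,0,0,0,0]]' |grep -E "pos|force|open"
python3 -m pendant '[[0,0,-0.1,0,0,0],[0,0,-0.2,0,0,0],[0,0,-0.4,0,0,0],[0,0,-0.4,0,0,0],[0,0,-0.4,0,0,0]]' |grep -E "pos|force|open"
python3 -m pendant '[[0,0,-0.2,0,0,0],[0,0,0,0,0,0],[0,0,0,0,0,0],[0,0,0,0,0,0],[0,0,0,0,0,0]]' |grep -E "pos|force|open"
```

```text
tool_pos: [0.546, -0.3096, 0.0235]
contact_force: [-0.1, -1.1, 0.4]
opening: 0.263
finger_force: 40.0
tool_pos: [0.546, -0.3096, 0.0235]
contact_force: [0.1, -2.3, 2.0]
opening: 0.259
finger_force: 40.0
tool_pos: [0.5458, -0.3084, 0.0618]
contact_force: [0.6, 0.1, -3.4]
opening: 0.261
finger_force: 40.0
tool_pos: [0.5453, -0.3089, 0.0652]
contact_force: [-0.4, 0.2, -3.1]
opening: 0.259
finger_force: 40.0
```

```bash

python3 -m pendant '[[0,0,-0.5,0,0,0],[0,0,-1,0,0,0],[0,0,-1,0,0,0],[0,0,-1,0,0,0],[0,0,-1,0,0,0]]' >/dev/null
python3 -m pendant '[[0,0,-1,0,0,0],[0,0,-1,0,0,0],[0,0,-1,0,0,0],[0,0,-1,0,0,0],[0,0,-0.3,0,0,0]]' >/dev/null
python3 -m pendant '[[0,0,0,0,0,0],[0,0,0,0,0,0],[0,0,0,0,0,0],[0,0,0,0,0,0],[0,0,0,0,0,0]]' |grep -E "pos|force"
cat > held.py <<'E'
from h import *
import sys
to(.5574,-.0025,.24,151.5)
p,d,_,_=wrist(sys.argv[1]); w=cloud("wrist",d,optics.calibration("wrist")["tool_from_camera"]).reshape(-1,3)*1e3
a=w[(abs(w[:,1]+1.5)<11)&(abs(w[:,0])<70)&(w[:,2]<-8)&(w[:,2]>-35)]
print(len(a),"x",np.percentile(a[:,0],[.5,99.5]).round(1))
b=np.round(a[:,0]/10)*10
for k in np.unique(b):
    m=a[b==k]; 
    if len(m)>30: t=m[m[:,2]<np.percentile(m[:,2],10)+1]; print(k,len(m),"ymid",((m[:,1].min()+m[:,1].max())/2).round(1),"crest z",np.percentile(m[:,2],5).round(1), "y crest",np.mean(t[:,1]).round(1))
E
python3 held.py w_held
```

```text
tool_pos: [0.5451, -0.3089, 0.2842]
contact_force: [0.2, 0.2, -4.0]
finger_force: 40.0
clk 25.38 pos [ 0.5451 -0.3089  0.2842] yaw -169.31 tilt 0.15 q7 1.59 open 0.261 F [ 0.2  0.2 -4. ]
tool mm [-69.1 298.7  44.4] units [-2.762 11.948  1.777] turn 0.2177
8906 x [-49.4  49.1]
-50.0 392 ymid -1.4 crest z -19.2 y crest -0.6
-40.0 821 ymid -1.3 crest z -19.3 y crest -0.4
-30.0 470 ymid -1.0 crest z -19.3 y crest -0.4
-10.0 602 ymid -1.5 crest z -19.3 y crest -1.2
-0.0 1080 ymid -1.6 crest z -19.6 y crest -1.5
10.0 1130 ymid -1.5 crest z -19.5 y crest -1.4
20.0 1141 ymid -1.5 crest z -19.4 y crest -0.8
30.0 1226 ymid -1.5 crest z -19.5 y crest -1.0
40.0 1299 ymid -1.6 crest z -19.4 y crest -0.8
50.0 745 ymid -1.5 crest z -19.3 y crest -0.9
```

```bash

python3 -m pendant '[[0,0,0,0,0,0.0363],[0,0,0,0,0,0.0363],[0,0,0,0,0,0.0363],[0,0,0,0,0,0.0363],[0,0,0,0,0,0.0363]]' >/dev/null
python3 -m pendant '[[0,0,0,0,0,0.0363],[0.2,0.4,0,0,0,0],[0.4,0.8,0,0,0,0],[0.48,0.98,0,0,0,0],[0.48,0.98,0,0,0,0]]' >/dev/null
python3 -m pendant '[[0.48,0.98,0,0,0,0],[0.48,0.98,0,0,0,0],[0.48,0.98,0,0,0,0],[0.48,0.98,0,0,0,0],[0.48,0.98,0,0,0,0]]' >/dev/null
python3 -m pendant '[[0.48,0.98,0,0,0,0],[0.48,0.98,0.3,0,0,0],[0.4,0.6,0.5,0,0,0],[0.3,0.4,0.5,0,0,0],[0.2,0.2,0.4,0,0,0]]' >/dev/null
python3 -m pendant '[[0,0,0.2,0,0,0],[0,0,0,0,0,0],[0,0,0,0,0,0],[0,0,0,0,0,0],[0,0,0,0,0,0]]' |grep -E "force"
python3 -c "
from h import *
to(.5577,-.0023,.1875,151.5)"
```

```text
contact_force: [0.3, -0.9, -2.6]
finger_force: 40.0
clk 27.52 pos [0.5524 0.0064 0.2388] yaw 151.42 tilt 0.07 q7 0.37 open 0.261 F [ 0.3 -0.9 -2.6]
tool mm [-8.7 -5.1 51.3] units [-0.35  -0.205  2.052] turn -0.0005
```

```bash

python3 -m pendant '[[-0.2,-0.1,0,0,0,0],[-0.15,-0.1,0,0,0,0],[0,0,0.4,0,0,0],[0,0,0.4,0,0,0],[0,0,0.2,0,0,0]]' >/dev/null
python3 -m pendant '[[0,0,0.1,0,0,0],[0,0,0,0,0,0],[0,0,0,0,0,0],[0,0,0,0,0,0],[0,0,0,0,0,0]]' |grep -E "force"
python3 held.py w_held2
python3 - <<'E'
from h import *
to(.5577,-.0023,.1875,151.5)
E
```

```text
contact_force: [-0.1, 0.4, -2.5]
finger_force: 40.0
clk 28.35 pos [ 0.5575 -0.0013  0.2111] yaw 151.48 tilt 0.05 q7 0.36 open 0.259 F [-0.1  0.4 -2.5]
tool mm [ -0.5  -1.1 -28.9] units [-0.021 -0.043 -1.157] turn -0.0001
8878 x [-50.1  48.6]
-50.0 428 ymid -1.6 crest z -19.2 y crest -0.8
-40.0 830 ymid -1.5 crest z -19.2 y crest -0.8
-30.0 433 ymid -1.1 crest z -19.4 y crest -1.4
-10.0 635 ymid -1.5 crest z -19.3 y crest -1.2
-0.0 1051 ymid -1.6 crest z -19.4 y crest -1.2
10.0 1100 ymid -1.5 crest z -19.4 y crest -1.2
20.0 1167 ymid -1.5 crest z -19.4 y crest -1.0
30.0 1232 ymid -1.5 crest z -19.3 y crest -1.1
40.0 1306 ymid -1.5 crest z -19.4 y crest -1.4
50.0 695 ymid -1.5 crest z -19.4 y crest -1.3
clk 28.4 pos [ 0.5574 -0.0013  0.2111] yaw 151.48 tilt 0.04 q7 0.36 open 0.264 F [-0.5 -0.2 -3.5]
tool mm [-0.7 -0.7 23.6] units [-0.027 -0.029  0.942] turn -0.0001
```

```bash

python3 -m pendant '[[-0.02,-0.03,0.2,0,0,0],[0,0,0.3,0,0,0],[0,0,0.25,0,0,0],[0,0,0.1,0,0,0],[0,0,0,0,0,0]]' >/dev/null
python3 -m pendant '[[0,0,0,0,0,0],[0,0,0,0,0,0],[0,0,0,0,0,0]]' |grep -E "pos|t_force"
python3 -m pendant '[[0,0,0.04,0,0,0],[0,0,0,0,0,0],[0,0,0,0,0,0]]' |grep -E "pos|t_force"
```

```text
tool_pos: [0.5575, -0.0023, 0.1897]
contact_force: [-0.6, -0.6, -3.3]
tool_pos: [0.5573, -0.0025, 0.1885]
contact_force: [-0.0, 0.4, -3.1]
```

```bash

python3 -m pendant '[[0,0,0.04,0,0,0],[0,0,0,0,0,0],[0,0,0,0,0,0]]' |grep -E "pos|t_force"
python3 -m pendant '[[0,0,0.03,0,0,0],[0,0,0,0,0,0],[0,0,0,0,0,0]]' |grep -E "pos|t_force"
```

```text
tool_pos: [0.5572, -0.0025, 0.1874]
contact_force: [-0.1, -0.3, -2.7]
tool_pos: [0.5573, -0.0024, 0.1867]
contact_force: [-0.4, 0.2, -3.7]
```

```bash

python3 -m pendant '[[0,0,0.03,0,0,0],[0,0,0,0,0,0],[0,0,0,0,0,0]]' |grep -E "pos|t_force"
python3 -m pendant '[[0,0,0.015,0,0,0],[0,0,0,0,0,0],[0,0,0,0,0,0]]' |grep -E "pos|t_force"
```

```text
tool_pos: [0.5573, -0.0024, 0.1859]
contact_force: [-0.4, 0.2, -4.1]
tool_pos: [0.5573, -0.0024, 0.1856]
contact_force: [-0.6, 1.1, -4.4]
```

```bash

python3 -m pendant '[[0,0,0.02,0,0,0],[0,0,0,0,0,0],[0,0,0,0,0,0]]' |grep -E "pos|t_force"
python3 -m pendant '[[0,0,0.02,0,0,0],[0,0,0,0,0,0],[0,0,0,0,0,0]]' |grep -E "pos|t_force"
```

```text
tool_pos: [0.5575, -0.0023, 0.1853]
contact_force: [0.1, 0.4, -1.9]
tool_pos: [0.5576, -0.0022, 0.185]
contact_force: [-0.8, 0.7, 2.7]
```

The pin has touched the vee, so I'll let go, wait, and then go up.

```bash

python3 -m pendant '[[0,0,-0.02,0,0,0],[0,0,0,0,0,0],[0,0,0,0,0,0],[0,0,0,0,0,0],[0,0,0,0,0,0]]' 0 |grep -E "pos|force|open"
python3 -m pendant '[[0,0,0,0,0,0],[0,0,-0.1,0,0,0],[0,0,-0.2,0,0,0],[0,0,-0.5,0,0,0],[0,0,-1,0,0,0]]' |grep -E "pos|force|open"
python3 -m pendant '[[0,0,-1,0,0,0],[0,0,-1,0,0,0],[0,0,-0.6,0,0,0],[0,0,0,0,0,0],[0,0,0,0,0,0]]' >/dev/null
python3 -m pendant '[[0,0,0,0,0,0],[0,0,0,0,0,0],[0,0,0,0,0,0],[0,0,0,0,0,0]]' |grep -E "pos|force|open"
python3 - <<'E'
from h import *
p,d,W,T=wrist("w_end"); to(.5577,-.0023,.28,151.5)
w=W.reshape(-1,3); w=w[np.hypot(w[:,0]-.557,w[:,1]+.003)<.065]
a=w[(w[:,2]>.194)&(w[:,2]<.215)]; q=cv2.minAreaRect(a[:,:2].astype(np.float32)); print("pin",len(a),np.round(q[0],4),np.round(q[1],4),q[2],"crest z",np.percentile(a[:,2],[50,95,99]).round(4))
b=w[(w[:,2]>.18)&(w[:,2]<.188)]; print("block",len(b),np.median(b[:,2]))
cv2.imwrite("pics/c4.png",cv2.resize(p[120:330,200:440],None,fx=3,fy=2.8,interpolation=3))
E
```

```text
tool_pos: [0.5573, -0.0025, 0.185]
contact_force: [0.3, -0.4, 0.4]
opening: 0.499
finger_force: 0.0
tool_pos: [0.5558, -0.0029, 0.2294]
contact_force: [-0.3, -0.1, -0.2]
opening: 0.5
finger_force: 0.0
tool_pos: [0.5569, -0.0025, 0.2943]
contact_force: [0.4, 0.1, 0.2]
opening: 0.503
finger_force: 0.0
clk 32.45 pos [ 0.557  -0.0024  0.2944] yaw 151.49 tilt 0.07 q7 0.46 open 0.501 F [ 0.7 -0.1 -0.4]
tool mm [-0.6  0.5 14.4] units [-0.024  0.019  0.577] turn -0.0001
pin 3920 [ 0.5581 -0.0038] [0.0233 0.1002] 61.58987808227539 crest z [0.2026 0.2045 0.2052]
block 1225 0.18425194608448692
```

View pics/c4.png

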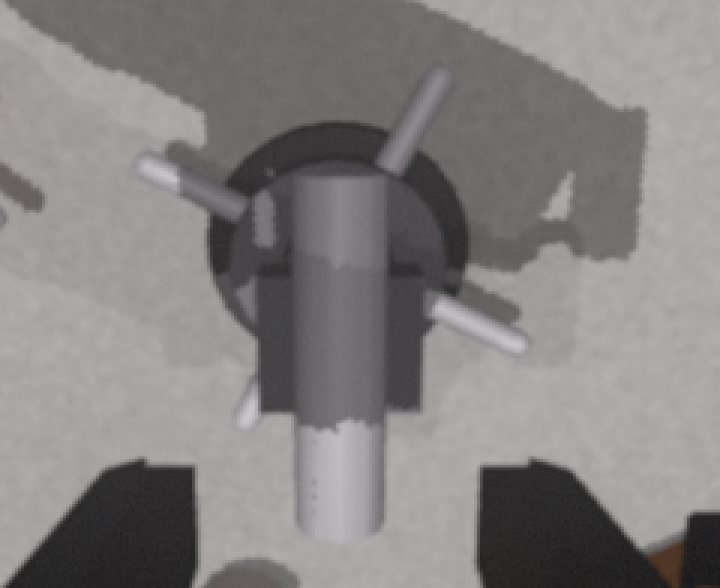

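The pin lies along the vee, crop (340,355), and is centred. Its crest is 20.2 mm above the block top, as it should be, and the block height has not changed. I'll hand in.

```bash
python3 -c "
from plant import r
print(r.finish_job())"
```

```text
the job is handed in; nothing more can be done
None
```

I handed the job in at about 32.5 s of the 67 s. By my measurements the vee anvil is clicked home (about 3.8 mm below the unpressed seat) and let go, with the thick pin lying centred in its vee; the hand-in gave no verdict.

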